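# Gentle glue-up of a tea box in a ratchet bar clamp

### The job

The little wooden tea box has just been re-glued: stand it upright and lengthwise on the clamp's narrow raised wooden rest, let go of it, and then pump the clamp's orange trigger, moving the jaw with nothing but the trigger, until the sprung pad pins the box against the fixed jaw and is pressed about half-way in (the white half of its stem has gone in and the red half still shows). Never press the pad nearly all the way in, which would crack the box, and leave the other things where they stand. Finish while still holding the trigger squeezed with that same gentle pressure: do not let go of it.

Things in the scene. Friction and masses are not known exactly. Their poses are not given: they have to be found in the camera images.
- teabox: Loose closed pale wooden box with a dark line under its lid, 44 mm (its x) by 60 mm (its y, the length) by 50 mm high, about 0.2 kg; the origin is the centre of its underside, z up. Half-turn symmetric.
- clamp: Blue bench bar clamp, bolted down. Origin on the work surface; bar along its y: fixed jaw at -y, trigger and handle at +y. Steel base 60 mm wide (x), 8 mm thick, y -60 to +195 mm. Blue side plates 34 mm wide overall, y +112 to +190 mm, up to z 118 mm. Black fixed handle 26 mm wide, y +165 to +181 mm, top at z 177 mm.
- anvil: The clamp's fixed jaw: blue plate 40 mm wide, top at z 88 mm, with a rubber face that looks along the clamp's +y at y -35 mm. Its origin coincides with the clamp's.
- seat (a point): Centre of the box's place on the wooden rest. The rest is only 24 mm wide (clamp x); its flat top, z 40 mm, runs from 30 mm on the -y side of this point to 52 mm on its +y side. When the box (length along clamp y) touches the fixed jaw, the centre of its underside is here; set down a few mm to +y, it is pushed home by the pad.
- pad_face (a point): Centre of the face of the moving jaw's black rubber pad, 28 mm across, looking along clamp -y at the box; z 62 mm. Behind it a stem (6 mm red, then 6 mm white) and a steel cup 26 mm across. At the start it stands at clamp y +49 to +71 mm, so the gap between the jaws is 24 to 46 mm longer than the box.
- pad (a joint): How far the sprung pad is pressed into its cup, m: 0 free, 0.012 bottomed; 1.2 N per mm. Half-way (0.006, 7 N) is right; above 0.0095 the box cracks. Half-way, the white half of the stem (next to the cup) has gone in and the red half still shows.
- rod (a joint): Advance of the ratchet rod that carries the pad, m, 0 to 0.075, growing towards the fixed jaw. Friction of 2 N holds it while nothing presses; there is no back-stop, so under pad pressure it slips back when the trigger is let go. Teeth at 4 mm pitch.
- trigger (a joint): Orange trigger, rad: 0 released, 0.42 fully squeezed. A spring returns it (2 N at its upper end, 4 N when squeezed; plus 0.5 to 0.8 times the pad's force). Each rad pushes the rod 36 mm, after 0 to 5 mm of free play to the next tooth, so a full stroke advances it about 8 to 13 mm. Let it back to 0 between strokes to catch new teeth.
- trigger_face (a point): Point on the trigger's front face, 14 mm below its upper end. Paddle 22 mm wide (clamp x), 10 mm thick, hinged about clamp x at y +135, z 104 mm, reaching 71 mm above the hinge. Released it leans 0.21 rad to clamp -y, squeezed 0.21 rad to +y (the handle). Push this face along clamp +y; the point travels 24 mm. Nothing stands in front of it above z 118 mm.
- saucer: White ceramic saucer 120 mm across, 18 mm high, origin centre of its underside. Leave alone.
- infuser: Steel tea infuser ball, 44 mm across, about 51 mm high, standing on the saucer. Leave alone.
- carafe: Empty glass carafe, 96 mm across, 190 mm high, origin centre of its underside. Leave alone.
- lunchbox: Teal lunch box with white side latches, 126 (x) by 182 (y) by 60 mm high. Leave alone.
There are look-alikes about, which are no part of the job. What is shaped like the teabox but turquoise is not meant.

How it is judged:
On the way, in this order (a step that is already met when the one before it is completed fails the run):
1. the tea box stands on the narrow rest between the jaws, upright, lengthwise along the clamp, and let go (x of teabox in the frame of seat between -0.011 and 0.011 m and z of teabox in the frame of seat between -0.003 and 0.004 m and angle between teabox's own z axis and vertical below 0.1 rad and angle between the y axis of teabox and the y axis of clamp, either way round below 0.15 rad and contact force between the fingers and teabox below 0.2 N and y of teabox in the frame of seat between -0.004 and 0.04 m and value of joint rod above 0.001 m and value of joint pad below 0.002 m), for 0.3 s.
2. the trigger, pushed by the fingers, has brought the pad to pin the box against the fixed jaw (contact force between pad and teabox above 1.5 N and contact force between anvil and teabox above 0.5 N and value of joint trigger above 0.01 rad and contact force between the fingers and trigger above 0.5 N), for 0.1 s.
At the end, for the whole second after the job is handed in: The box stands upright on the rest (within 11 mm of its centre line, 0.15 rad of the bar), free of the fingers, against the fixed jaw (4 mm); the pad bears on it, pressed in 3 to 8.5 mm; the fingers still squeeze the trigger (over 1.5 N) (x of teabox in the frame of seat between -0.011 and 0.011 m and z of teabox in the frame of seat between -0.003 and 0.004 m and angle between teabox's own z axis and vertical below 0.1 rad and angle between the y axis of teabox and the y axis of clamp, either way round below 0.15 rad and contact force between the fingers and teabox below 0.2 N and y of teabox in the frame of seat between -0.004 and 0.004 m and value of joint pad between 0.003 and 0.0085 m and contact force between pad and teabox above 2.5 N and contact force between anvil and teabox above 2 N and contact force between the fingers and trigger above 1.5 N and value of joint trigger above 0.01 rad and linear speed of teabox below 0.01 m/s); the arm keeps its last pose, push and grip.
It fails at once if the pad is pressed in more than 9.5 mm, which cracks the box (value of joint pad above 0.0095 m).
It fails at once if the robot pushes the rod or pad directly instead of by the trigger (contact force between any of the fingers, the arm and rod above 3 N).
It fails at once if a bystander is shifted by more than 20 mm (distance of any of saucer, infuser, carafe, lunchbox from where it was at the start of the episode above 0.02 m).
It also fails if it takes over 72 s, if anything falls off the work surface, if the arm or the gripper's body presses on something with over 40 N, if the wrist force passes 120 N, or if a joint passes its speed limit or range.

### The arm

A 7-joint arm with a two-finger parallel gripper is mounted at the origin on the work surface. World frame = base frame: x ahead of the robot, y to its left, z up, the work surface at z = 0. Lengths are in m, angles in rad, forces in N, time in s.
With the tool pointing down it reaches from about 0.425 to 0.95 m from the base axis. Payload 16.7 kg.
Tool frame: the origin (TCP) lies between the finger pads; the fingertips stand 17 mm ahead of it and the grasp point (between the pads) lies 2 mm behind it; z points along the fingers, y is the direction in which the jaws open and shut (so a half turn about z gives the same grasp; the last joint's range is limited). The gripper opens to 94 mm and grips with 3 to 60 N. Pads are 16 mm wide; open, the fingers measure 119 mm over their backs; the gripper's body (75 mm by 177 mm) begins 78 mm behind the grasp point.
Start: joints at [-1.268, 0.426, 0.074, 1.606, -0.034, 1.111, -0.067], TCP at [0.295, 0.607, 0.222] pointing down, gripper open.
Joint ranges: [-2.85, 2.85], [-0.5, 2.14], [-1.23, 1.37], [0.21, 2.46], [-1.02, 4.16], [0.16, 2.05], [-2.73, 2.73]. Speed limits (rad/s): [1.89, 1.89, 2.39, 2.39, 3.01, 3.01, 3.01].

### API

Orientations are given as a 3x3 rotation matrix whose columns are the frame's x, y, z axes.
In Python, from rig import env gives the robot as it stands.
- The arm moves only by the tool play_rows, never from a script. Its argument "steps" is a list of rows, each a list of 7 numbers: the finger opening in mm, from 0 to 94, then the shift along the tool's x, y, z in mm, then the turn, a rotation vector about the tool's x, y, z in rad. In form: [[hand, dx, dy, dz, rx, ry, rz], ...]. A call has 1 to 20 rows; each row is the pose to reach, as a shift and turn from the pose measured when the call began, along the tool's axes at that moment; what a row does not reach only later rows make up. A row lasts 1/10 s, in which the tool goes at most 50 mm and 8.59 degrees, less where a joint would pass 70% of its speed; a pose out of reach is approached as far as the arm can. A call with a gripper value outside its range is refused whole. The fingers move at their own pace and stop on an object; the grip force is fixed at half the most. Time passes only in rows, so rows that repeat a pose let the fingers close. It gives the time, the measured TCP pose, the force and the opening at its end, in the units of the state.
- env.read_state(): the state, without advancing time (a new reading comes with each control period).
- env.read_camera(name): name is "scene" or "top" or "wrist"; returns the picture (384x512x3 uint8, blue, green, red); there is no depth.
- env.camera_model(name): a dict with "intrinsics" (3x3 intrinsics, pixels), "pose" (4x4, takes a point from camera to world coordinates). Camera axes: x right, y down, z forward; pixel columns grow to the right and rows downward; lengths in m; the calibration is good to about 2 mm. The wrist camera is an equidistant fisheye: a pixel r from the principal point sees the ray r / f radians off the axis. A picture is of the moment at which its call begins: read the wrist's pose just before it. camera_model takes no time and is no camera call; for the wrist camera it gives the pose at the moment of the call.
- env.finish_job(): hands the job in, once; it reports no verdict.
Trained networks look in the newest picture that a camera, given by its name, has taken for a name from the list of things; names that differ only in an ending like _2 or _b are one class to them, and where a whole thing is asked for, a point or a joint stands for the part that bears it (a point fixed in the world has none). Each returns a list of dicts, best first, with "conf" (0 to 1); they miss things now and then, are a little off and sometimes report something else, mostly with a low value. They report only what shows in the picture. A call takes as long as a camera call. They do not tell look-alikes from the thing itself.
- env.recognise(thing, camera): "at" ([x, y, z] in m, in world coordinates, good to about 4 mm: the middle of the surface that is visible of it).
- env.mark_of(thing, camera): "at" ([x, y, z] in m, in world coordinates, good to about 4 mm: a listed point, or the origin of a listed thing).
The state is a dict: "time": time; "joint_pos": joint angles; "qd": joint speeds; "effort": joint torques, N m; "ee_pos": TCP position; "eef_rot": TCP orientation; "wrist_force": force on the tool from outside, world axes, zero at the start; "wrist_torque": the same for the moment, N m; "grip_width": finger opening in m.
Only numpy, scipy, OpenCV 4.12 (cv2) and the standard library are available. Lean on these libraries where they do the work, as an engineer would, in place of code of your own. Each camera call takes 0.05 s, during which the arm holds its last target.

## Working session

There is one attempt and no reset: what is moved stays moved. The work goes in short steps, Python scripts to look and compute and a tool call to move; the robot and the scene stay as the last step left them, time stands still between calls to the robot, and variables do not carry over. Pictures are saved under pics/ and viewed, and the job is handed in when it is done.

Besides the shell and the picture viewer there is one more tool, called after "Emit:" by a JSON object that holds its "method" and its "body". play_rows: Moves the arm, as the interface text tells. Its arguments: {"type":"object","properties":{"steps":{"type":"array","items":{"type":"array","items":{"type":"number"}}}},"required":["steps"]}

```bash
ls; mkdir -p pics
python3 - <<'E'
from rig import env
import cv2,numpy as np
s=env.read_state(); print(s['time'],s['ee_pos'],np.round(s['eef_rot'],3).tolist(),s['grip_width'])
for c in ['scene','top']:
    im=env.read_camera(c); cv2.imwrite(f'pics/{c}0.png',im)
    for t in ['teabox','clamp','saucer','carafe','lunchbox','infuser','seat','pad_face','trigger_face']:
        r=env.mark_of(t,c); print(c,t,[(round(x['conf'],2),np.round(x['at'],3).tolist()) for x in r[:4]])
print(env.read_state()['time'])
E
```

```text
pics
0.0 [0.29455605 0.60688961 0.22178771] [[-0.9, 0.437, -0.0], [0.437, 0.9, -0.001], [-0.0, -0.001, -1.0]] 0.09393128427698261
scene teabox [(0.79, [0.342, 0.168, 0.004]), (0.65, [0.442, 0.191, 0.001]), (0.52, [0.549, 0.223, 0.002]), (0.51, [0.651, 0.021, 0.156])]
scene clamp [(0.69, [0.649, -0.101, -0.001])]
scene saucer [(0.92, [0.463, -0.148, -0.001])]
scene carafe [(0.7, [0.631, -0.373, 0.003])]
scene lunchbox [(0.67, [0.542, 0.388, -0.001])]
scene infuser [(0.47, [0.459, -0.148, 0.002])]
scene seat [(0.61, [0.643, -0.104, 0.038])]
scene pad_face [(0.41, [0.65, -0.044, 0.061])]
scene trigger_face [(0.51, [0.653, 0.02, 0.156])]
top teabox [(0.82, [0.343, 0.169, 0.002]), (0.81, [0.442, 0.196, 0.002]), (0.79, [0.545, 0.224, 0.004]), (0.75, [0.443, 0.081, 0.002])]
top clamp [(0.67, [0.642, -0.1, 0.002])]
top saucer [(0.63, [0.461, -0.143, 0.003])]
top carafe [(0.62, [0.632, -0.379, 0.0])]
top lunchbox [(0.73, [0.541, 0.391, -0.003])]
top infuser [(0.58, [0.457, -0.145, 0.007])]
top seat [(0.55, [0.647, -0.103, 0.039])]
top pad_face [(0.53, [0.649, -0.047, 0.06])]
top trigger_face [(0.49, [0.653, 0.017, 0.151])]
1.0
```

View pics/scene0.png

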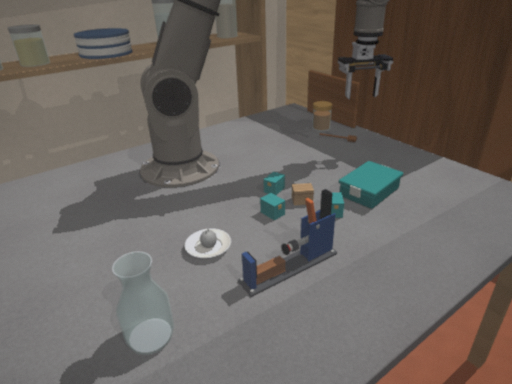

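View pics/top0.png

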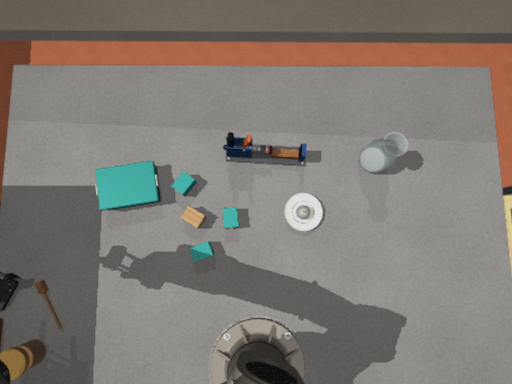

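Candidates, as top-image pixels: turquoise boxes at (184,183), (231,217) and (202,252), and one pale wooden box at (193,216). The wooden box fits the description. I'll check it with a close crop and measure its yaw and the clamp's.

```bash
cat > h.py <<'E'
import numpy as np,cv2
from rig import env
def proj(c,P):
    m=env.camera_model(c);T=np.linalg.inv(m['pose']);p=T[:3,:3]@np.asarray(P,float)+T[:3,3];q=m['intrinsics']@p;return q[:2]/q[2]
def unproj(c,uv,z):
    m=env.camera_model(c);d=m['pose'][:3,:3]@np.linalg.inv(m['intrinsics'])@np.array([uv[0],uv[1],1.]);o=m['pose'][:3,3];return o+d*(z-o[2])/d[2]
E
python3 - <<'E'
from h import *
a=cv2.imread('pics/top0.png'); s=cv2.imread('pics/scene0.png')
c1=cv2.resize(a[190:245,165:260],None,fx=8,fy=8,interpolation=cv2.INTER_CUBIC)
cv2.imwrite('pics/c1.png',c1)
c2=cv2.resize(a[125:170,215:315],None,fx=8,fy=8,interpolation=cv2.INTER_CUBIC)
cv2.imwrite('pics/c2.png',c2)
c3=cv2.resize(s[165:225,250:350],None,fx=8,fy=8,interpolation=cv2.INTER_CUBIC)
cv2.imwrite('pics/c3.png',c3)
print(proj('top',[.442,.194,.05]),env.camera_model('top')['pose'].round(3).tolist())
hsv=cv2.cvtColor(a,cv2.COLOR_BGR2HSV)
m=cv2.inRange(hsv,(5,90,110),(25,255,255)); m2=np.zeros_like(m); m2[200:235,175:215]=m[200:235,175:215]
pts=cv2.findNonZero(m2); r=cv2.minAreaRect(pts);print(r)
for p in cv2.boxPoints(r): print(p,unproj('top',p,.05).round(4))
E
```

```text
[191.81253848 217.01197136] [[-0.007, -0.99, 0.139, 0.366], [-1.0, 0.004, -0.023, 0.029], [0.022, -0.139, -0.99, 1.124], [0.0, 0.0, 0.0, 1.0]]
((192.7528076171875, 216.0955047607422), (19.821962356567383, 14.203972816467285), 32.0053825378418)
[180.58427 216.86517] [0.4426 0.2276 0.05  ]
[188.11235 204.82022] [0.4788 0.2058 0.05  ]
[204.92134 215.32584] [0.4469 0.1548 0.05  ]
[197.39326 227.37079] [0.4109 0.1768 0.05  ]
```

View pics/c1.png

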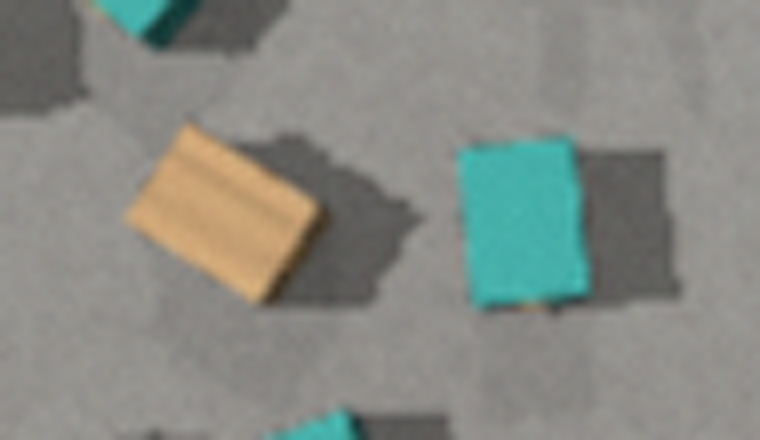

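View pics/c2.png

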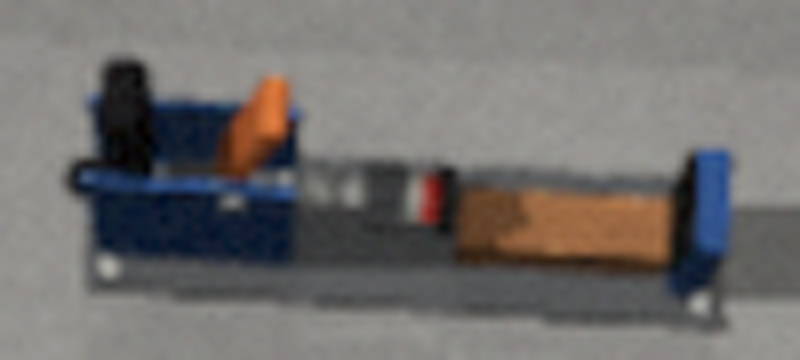

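View pics/c3.png

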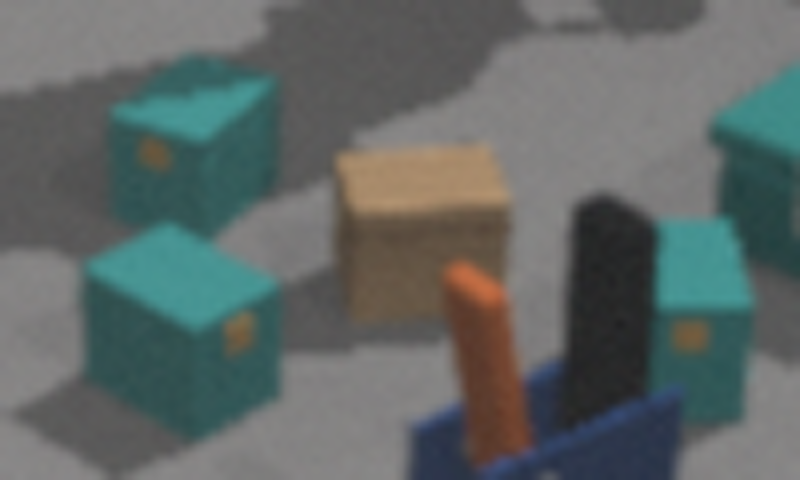

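The crops confirm the choice. The wooden box stands upright with a visible lid line, at about (0.443,0.193) with its long axis at roughly -32° yaw. The others are turquoise. Next I refine the clamp yaw and work out the first move.

```bash
cat >> h.py <<'E'
from scipy.spatial.transform import Rotation as R
def down(yaw_y):  # tool down, tool y at world angle yaw_y (deg)
    a=np.deg2rad(yaw_y); y=np.array([np.cos(a),np.sin(a),0]); z=np.array([0,0,-1.]); return np.c_[np.cross(y,z),y,z]
def go(p,M):
    s=env.read_state(); r=np.array(s['eef_rot']); d=r.T@(np.array(p)-s['ee_pos']); v=R.from_matrix(r.T@M).as_rotvec()
    print('shift mm',(d*1000).round(1),'rot',v.round(4),'rows>=',max(np.linalg.norm(d)/.05,np.linalg.norm(v)/.15))
def wristray(uv):
    m=env.camera_model('wrist');K=m['intrinsics'];dx=uv[0]-K[0,2];dy=uv[1]-K[1,2];r=np.hypot(dx,dy);t=r/K[0,0]
    return np.array(m['pose'])[:3,3], np.array(m['pose'])[:3,:3]@np.array([np.sin(t)*dx/r,np.sin(t)*dy/r,np.cos(t)])
def wproj(P,m=None):
    m=m or env.camera_model('wrist');T=np.linalg.inv(m['pose']);p=T[:3,:3]@np.asarray(P,float)+T[:3,3];rr=np.hypot(p[0],p[1]);t=np.arctan2(rr,p[2]);K=m['intrinsics'];return np.array([K[0,2]+K[0,0]*t*p[0]/rr,K[1,2]+K[1,1]*t*p[1]/rr])
E
python3 - <<'E'
from h import *
f=lambda x,y:(215+x/8-.5+.06,125+y/8-.5+.06)
for p,z in [((90,290),.008),((715,325),.008),((455,265),.04),((670,270),.04),((460,188),.04),((675,198),.04),((80,185),.118),((297,190),.118)]:
    print(p,unproj('top',f(*p),z).round(4))
go([.443,.193,.15],down(-32))
E
```

```text
(90, 290) [0.6239 0.0954 0.008 ]
(715, 325) [ 0.6091 -0.1546  0.008 ]
(455, 265) [ 0.6262 -0.0484  0.04  ]
(670, 270) [ 0.6241 -0.1323  0.04  ]
(460, 188) [ 0.657  -0.0507  0.04  ]
(675, 198) [ 0.6529 -0.1349  0.04  ]
(80, 185) [0.6374 0.0926 0.118 ]
(297, 190) [0.6354 0.0142 0.118 ]
shift mm [-314.3 -307.9   72.5] rot [-0.      0.      1.6775] rows>= 11.183154887651243
```

Emit:
{"method": "play_rows", "body": {"steps": [[80, -314, -308, 72, 0, 0, 1.677], [80, -314, -308, 72, 0, 0, 1.677], [80, -314, -308, 72, 0, 0, 1.677], [80, -314, -308, 72, 0, 0, 1.677], [80, -314, -308, 72, 0, 0, 1.677], [80, -314, -308, 72, 0, 0, 1.677], [80, -314, -308, 72, 0, 0, 1.677], [80, -314, -308, 72, 0, 0, 1.677], [80, -314, -308, 72, 0, 0, 1.677], [80, -314, -308, 72, 0, 0, 1.677], [80, -314, -308, 72, 0, 0, 1.677], [80, -314, -308, 72, 0, 0, 1.677], [80, -314, -308, 72, 0, 0, 1.677], [80, -314, -308, 72, 0, 0, 1.677], [80, -314, -308, 72, 0, 0, 1.677]]}}

```text
time: 2.5
ee_pos: [0.4427, 0.1933, 0.1505]
eef_rot: [[0.527, 0.85, 0.0], [0.85, -0.527, 0.0], [0.0, -0.0, -1.0]]
wrist_force: [0.0, -0.2, -0.7]
grip_width: 0.0801
```

Run:
```python
from h import *
s=env.read_state();print(s['time'],s['ee_pos'],s['eef_rot'].round(3).tolist() if hasattr(s['eef_rot'],'round') else s['eef_rot'])
m=env.camera_model('wrist');im=env.read_camera('wrist')
for t in ['teabox']: print([(round(x['conf'],2),np.round(x['at'],3).tolist()) for x in env.mark_of(t,'wrist')[:4]])
# predicted top corners
for cx,cy,yaw in [(.443,.193,-32)]:
    a=np.deg2rad(yaw);X=np.array([np.cos(a),np.sin(a)]);Y=np.array([-np.sin(a),np.cos(a)])
    q=[wproj([*(np.array([cx,cy])+i*.022*X+j*.03*Y),.05],m) for i,j in [(1,1),(1,-1),(-1,-1),(-1,1)]]
    cv2.polylines(im,[np.round(q).astype(int)],True,(0,0,255),1)
print(np.round(q,1).tolist())
cv2.imwrite('pics/w1.png',cv2.resize(im,(768,576)))
```

```text
2.5 [0.44265477 0.19326157 0.15052283] [[0.527, 0.85, 0.0], [0.85, -0.527, 0.0], [0.0, -0.0, -1.0]]
[(0.8, [0.444, 0.194, -0.004]), (0.62, [0.439, 0.078, -0.004]), (0.62, [0.548, 0.222, -0.001]), (0.6, [0.346, 0.164, -0.0])]
[[281.0, 165.0], [279.4, 227.6], [233.0, 227.4], [231.9, 164.8]]
```

View pics/w1.png

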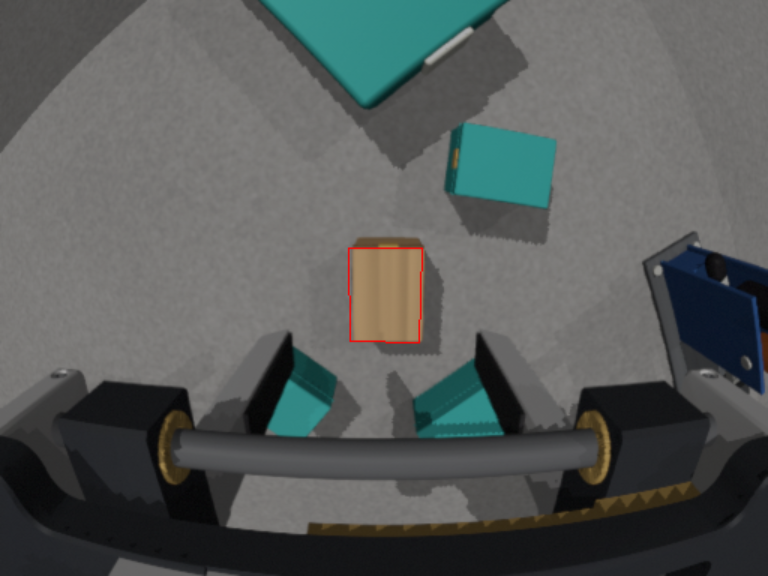

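The predicted outline sits on the box top to about 1 mm. Descending to grasp.

Emit:
{"method": "play_rows", "body": {"steps": [[80, 0, 0, 45, 0, 0, 0], [80, 0, 0, 90, 0, 0, 0], [80, 0, 0, 115, 0, 0, 0], [80, 0, 0, 122, 0, 0, 0], [80, 0, 0, 122, 0, 0, 0], [40, 0, 0, 122, 0, 0, 0], [30, 0, 0, 122, 0, 0, 0], [30, 0, 0, 122, 0, 0, 0], [30, 0, 0, 122, 0, 0, 0], [30, 0, 0, 122, 0, 0, 0], [30, 0, 0, 122, 0, 0, 0], [30, 0, 0, 122, 0, 0, 0]]}}

```text
time: 3.8
ee_pos: [0.443, 0.1934, 0.0289]
eef_rot: [[0.528, 0.849, 0.001], [0.849, -0.528, 0.001], [0.001, 0.0, -1.0]]
wrist_force: [-1.0, -0.3, 9.1]
grip_width: 0.0439
```

Emit:
{"method": "play_rows", "body": {"steps": [[30, 0, 0, -50, 0, 0, 0], [30, 0, 0, -100, 0, 0, 0], [30, 0, 0, -125, 0, 0, 0], [30, 0, 0, -125, 0, 0, 0]]}}

```text
time: 4.2
ee_pos: [0.4444, 0.1943, 0.1571]
eef_rot: [[0.528, 0.849, 0.004], [0.849, -0.528, 0.005], [0.006, 0.001, -1.0]]
wrist_force: [0.6, 0.2, -3.5]
grip_width: 0.0436
```

Run:
```python
from h import *
go([.6445,-.0985,.153],down(-3.4))
```

```text
shift mm [-142.9  324.6    3.7] rot [ 0.0029 -0.0058 -0.4971] rows>= 7.0931364164065
```

Emit:
{"method": "play_rows", "body": {"steps": [[30, -143, 324, 0, 0, 0, -0.5], [30, -143, 324, 0, 0, 0, -0.5], [30, -143, 324, 0, 0, 0, -0.5], [30, -143, 324, 0, 0, 0, -0.5], [30, -143, 324, 0, 0, 0, -0.5], [30, -143, 324, 0, 0, 0, -0.5], [30, -143, 324, 0, 0, 0, -0.5], [30, -143, 324, 0, 0, 0, -0.5], [30, -143, 324, 0, 0, 0, -0.5], [30, -143, 324, 0, 0, 0, -0.5], [30, -143, 324, 0, 0, 0, -0.5], [30, -143, 324, 0, 0, 0, -0.5]]}}

```text
time: 5.4
ee_pos: [0.6435, -0.0968, 0.1563]
eef_rot: [[0.055, 0.998, 0.004], [0.998, -0.055, 0.005], [0.005, 0.003, -1.0]]
wrist_force: [0.0, 0.6, -1.0]
grip_width: 0.0436
```

Run:
```python
from h import *
s=env.read_state();print(s['time'],s['ee_pos'],s['eef_rot'])
m=env.camera_model('wrist');im=env.read_camera('wrist')
for t in ['teabox','clamp','seat','pad_face','trigger_face']: print(t,[(round(x['conf'],2),np.round(x['at'],3).tolist()) for x in env.mark_of(t,'wrist')[:2]])
O=np.array([.6435,-.0985]);a=np.deg2rad(-3.4);X=np.array([np.cos(a),np.sin(a)]);Y=np.array([-np.sin(a),np.cos(a)])
P=lambda x,y,z:wproj([*(O+x*X+y*Y),z],m)
for poly in [[(-.03,-.06,.008),(.03,-.06,.008),(.03,.195,.008),(-.03,.195,.008)],[(-.012,-.035,.04),(.012,-.035,.04),(.012,.047,.04),(-.012,.047,.04)],[(-.017,.112,.118),(.017,.112,.118),(.017,.19,.118),(-.017,.19,.118)],[(-.02,-.035,.088),(.02,-.035,.088)]]:
    cv2.polylines(im,[np.round(np.array([P(*q) for q in poly])*8).astype(int)],True,(0,0,255),1,cv2.LINE_AA,3)
cv2.imwrite('pics/w2.png',cv2.resize(im,(768,576)))
t=env.read_camera('top');
print([(round(x['conf'],2),np.round(x['at'],3).tolist()) for x in env.mark_of('clamp','top')[:2]])
cv2.imwrite('pics/t2.png',cv2.resize(t[110:180,205:325],None,fx=6,fy=6))
```

```text
5.4 [ 0.6435185  -0.09679112  0.156281  ] [[ 0.05464283  0.99849879  0.003786  ]
 [ 0.99849104 -0.05466235  0.00525956]
 [ 0.00545861  0.00349289 -0.999979  ]]
teabox [(0.95, [0.441, 0.078, -0.005]), (0.92, [0.342, 0.167, -0.002])]
clamp [(0.95, [0.642, -0.101, -0.0])]
seat []
pad_face [(0.62, [0.644, -0.047, 0.062])]
trigger_face [(0.8, [0.65, 0.022, 0.156])]
[]
```

View pics/w2.png

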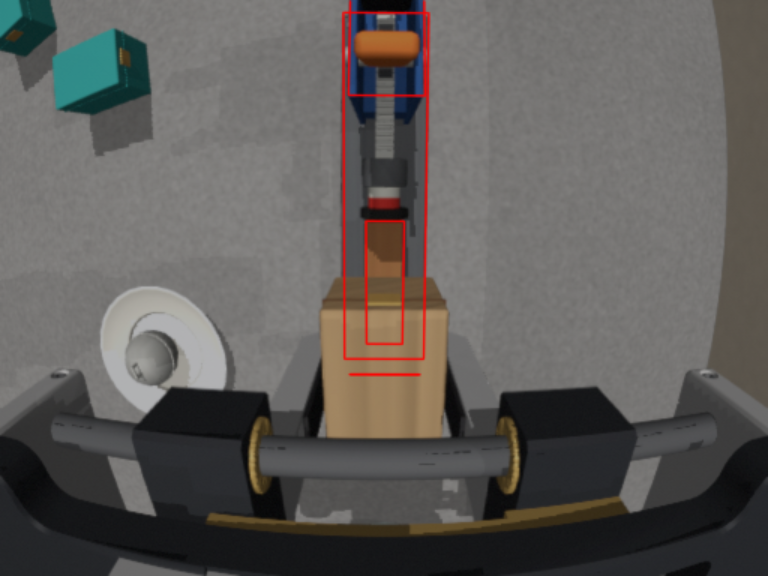

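Emit:
{"method": "play_rows", "body": {"steps": [[30, -2, 0, 30, 0.0035, -0.0055, 0], [30, -2, 0, 55, 0.0035, -0.0055, 0], [30, -2, 0, 70, 0.0035, -0.0055, 0], [30, -2, 0, 79, 0.0035, -0.0055, 0], [30, -2, 0, 83, 0.0035, -0.0055, 0], [30, -2, 0, 84, 0.0035, -0.0055, 0], [30, -2, 0, 84, 0.0035, -0.0055, 0]]}}

```text
time: 6.5
ee_pos: [0.6447, -0.0998, 0.0735]
eef_rot: [[0.056, 0.998, 0.002], [0.998, -0.056, -0.001], [-0.001, 0.002, -1.0]]
wrist_force: [-0.7, 0.2, -1.5]
grip_width: 0.0439
```

Run:
```python
from h import *
s=env.read_state();print(s['time'],s['ee_pos'],s['eef_rot'],s['wrist_force'])
im=env.read_camera('wrist');cv2.imwrite('pics/w3.png',im)
im=env.read_camera('scene');cv2.imwrite('pics/s3.png',cv2.resize(im[175:300,225:355],None,fx=5,fy=4.6,interpolation=cv2.INTER_CUBIC))
```

```text
6.5 [ 0.6447478  -0.09980129  0.0735094 ] [[ 5.61601869e-02  9.98420016e-01  1.87194256e-03]
 [ 9.98421621e-01 -5.61590523e-02 -6.53273121e-04]
 [-5.47114440e-04  1.90567586e-03 -9.99998035e-01]] [-0.69730821  0.24651527 -1.45239898]
```

View pics/w3.png

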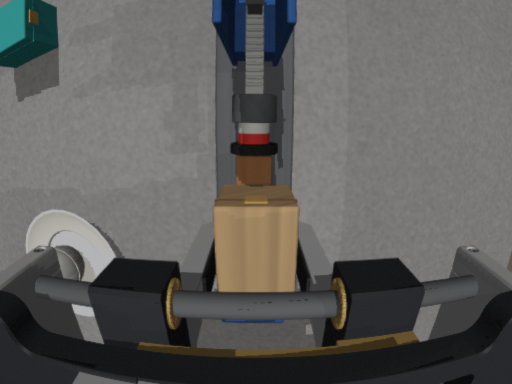

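View pics/s3.png

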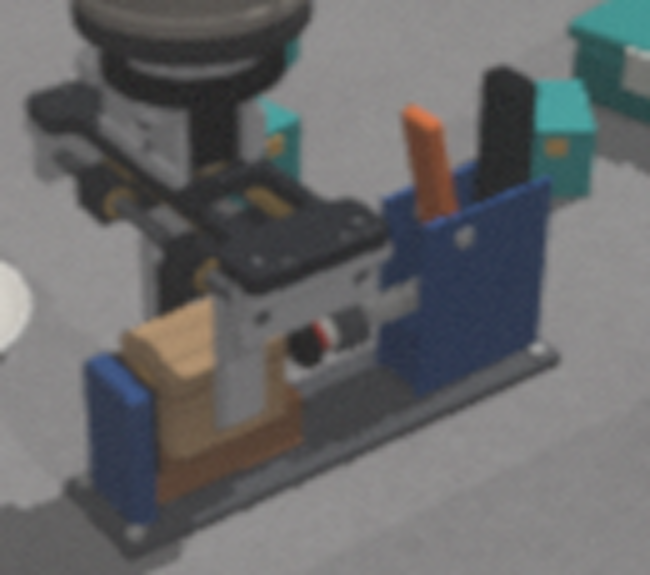

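Emit:
{"method": "play_rows", "body": {"steps": [[30, 0, -1, 2, 0, 0, 0], [30, 0, -1, 4, 0, 0, 0], [30, 0, -1, 4, 0, 0, 0], [30, 0, -1, 4, 0, 0, 0]]}}

```text
time: 7.0
ee_pos: [0.6437, -0.0997, 0.0696]
eef_rot: [[0.056, 0.998, 0.002], [0.998, -0.056, -0.001], [-0.0, 0.002, -1.0]]
wrist_force: [-0.4, -0.6, -2.6]
grip_width: 0.0442
```

Emit:
{"method": "play_rows", "body": {"steps": [[30, 0, 0, 1, 0, 0, 0], [30, 0, 0, 1.5, 0, 0, 0], [30, 0, 0, 1.5, 0, 0, 0], [30, 0, 0, 1.5, 0, 0, 0]]}}

```text
time: 7.4
ee_pos: [0.6438, -0.0997, 0.069]
eef_rot: [[0.056, 0.998, 0.002], [0.998, -0.056, -0.0], [0.0, 0.002, -1.0]]
wrist_force: [-5.2, 2.0, 13.5]
grip_width: 0.044
```

Emit:
{"method": "play_rows", "body": {"steps": [[30, 0, 0, -0.3, 0, 0, 0], [50, 0, 0, -0.3, 0, 0, 0], [62, 0, 0, -0.3, 0, 0, 0], [62, 0, 0, -0.3, 0, 0, 0], [62, 0, 0, -0.3, 0, 0, 0], [62, 0, 0, -0.3, 0, 0, 0], [62, 0, 0, -20, 0, 0, 0], [62, 0, 0, -60, 0, 0, 0], [62, 0, 0, -110, 0, 0, 0], [62, 0, 0, -120, 0, 0, 0], [62, 0, 0, -120, 0, 0, 0]]}}

```text
time: 8.5
ee_pos: [0.6446, -0.0999, 0.1912]
eef_rot: [[0.056, 0.998, 0.006], [0.998, -0.056, 0.0], [0.001, 0.006, -1.0]]
wrist_force: [0.3, 0.0, -1.0]
grip_width: 0.0623
```

Run:
```python
from h import *
s=env.read_state();print(s['time'],s['ee_pos'],s['eef_rot'],s['wrist_force'])
m=env.camera_model('wrist');im=env.read_camera('wrist')
for t in ['teabox','seat','pad_face','trigger_face','clamp']: print(t,[(round(x['conf'],2),np.round(x['at'],3).tolist()) for x in env.mark_of(t,'wrist')[:3]])
cv2.imwrite('pics/w4.png',im)
im=env.read_camera('scene');cv2.imwrite('pics/s4.png',cv2.resize(im[175:300,225:355],None,fx=5,fy=4.6,interpolation=cv2.INTER_CUBIC))
for t in ['teabox','seat','pad_face','trigger_face']: print(t,[(round(x['conf'],2),np.round(x['at'],3).tolist()) for x in env.mark_of(t,'scene')[:3]])
```

```text
8.5 [ 0.64462911 -0.0998546   0.19115765] [[ 5.61309347e-02  9.98404786e-01  6.09922152e-03]
 [ 9.98423288e-01 -5.61329796e-02  1.64457880e-04]
 [ 5.06563011e-04  6.08037362e-03 -9.99981386e-01]] [ 0.27243388  0.01225246 -1.02096295]
teabox [(0.93, [0.343, 0.164, 0.002]), (0.79, [0.644, -0.099, 0.041]), (0.64, [0.442, 0.078, -0.003])]
seat []
pad_face [(0.74, [0.646, -0.048, 0.065])]
trigger_face [(0.82, [0.653, 0.022, 0.157])]
clamp []
teabox [(0.84, [0.441, 0.082, -0.002]), (0.8, [0.546, 0.226, 0.002]), (0.63, [0.64, -0.1, 0.039])]
seat [(0.78, [0.642, -0.103, 0.039])]
pad_face [(0.59, [0.649, -0.048, 0.062])]
trigger_face [(0.67, [0.649, 0.02, 0.155])]
```

View pics/w4.png

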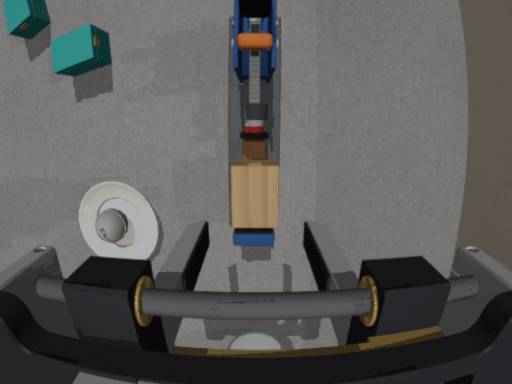

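View pics/s4.png

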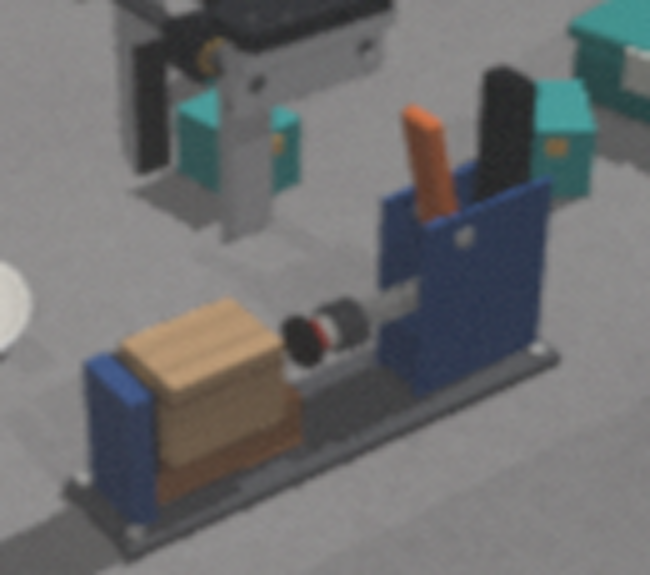

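The box is down on the rest, upright and centred, at about (0.644,-0.099), roughly 4 mm from home, with the pad free. Next I work out which wrist orientation lets the wrist camera see the pad stem while the fingers push the trigger.

Run:
```python
from h import *
s=env.read_state();print(s['joint_pos'])
m=env.camera_model('wrist')
T=np.eye(4);T[:3,:3]=s['eef_rot'];T[:3,3]=s['ee_pos'];C=np.linalg.inv(T)@m['pose'];print(C.round(3),m['intrinsics'])
for yaw in [-3.4,86.6,-93.4,50,-50,130,-130]:
    T2=np.eye(4);T2[:3,:3]=down(yaw);T2[:3,3]=[.650,-.003,.168]
    mm=dict(intrinsics=m['intrinsics'],pose=T2@C)
    print(yaw,'cam',mm['pose'][:3,3].round(3),[wproj(p,mm).round(0).tolist() for p in ([.646,-.06,.062],[.646,-.048,.062],[.644,-.08,.062],[.65,.018,.173])])
```

```text
[-0.35004241  0.46231327  0.55043867  1.72097332 -0.27494745  1.03410281
  0.23865687]
[[ 0.001 -0.966 -0.258  0.074]
 [ 1.     0.001  0.    -0.001]
 [ 0.    -0.258  0.966 -0.162]
 [ 0.     0.     0.     1.   ]] [[297.31863964   0.         255.74441516]
 [  0.         297.31863964 193.17009372]
 [  0.           0.           1.        ]]
-3.4 cam [0.654 0.071 0.33 ] [[256.0, 251.0], [255.0, 240.0], [255.0, 268.0], [255.0, 212.0]]
86.6 cam [0.576 0.001 0.33 ] [[196.0, 195.0], [208.0, 194.0], [176.0, 194.0], [293.0, 244.0]]
-93.4 cam [ 0.724 -0.007  0.33 ] [[317.0, 196.0], [304.0, 197.0], [337.0, 197.0], [221.0, 248.0]]
50 cam [0.593 0.044 0.33 ] [[209.0, 229.0], [218.0, 221.0], [193.0, 239.0], [285.0, 225.0]]
-50 cam [0.706 0.045 0.33 ] [[298.0, 235.0], [289.0, 227.0], [311.0, 248.0], [228.0, 225.0]]
130 cam [ 0.594 -0.051  0.33 ] [[211.0, 154.0], [222.0, 162.0], [196.0, 138.0], [283.0, 267.0]]
-130 cam [ 0.707 -0.05   0.33 ] [[307.0, 160.0], [297.0, 169.0], [325.0, 149.0], [230.0, 267.0]]
```

Run:
```python
from h import *
go([.650,-.008,.191],down(86.6))
```

```text
shift mm [92.   1.4 -2.4] rot [ 1.3000e-03  1.5000e-03 -1.5679e+00] rows>= 10.452418941786929
```

Emit:
{"method": "play_rows", "body": {"steps": [[0, 92, 1, -3, 0, 0, -1.568], [0, 92, 1, -3, 0, 0, -1.568], [0, 92, 1, -3, 0, 0, -1.568], [0, 92, 1, -3, 0, 0, -1.568], [0, 92, 1, -3, 0, 0, -1.568], [0, 92, 1, -3, 0, 0, -1.568], [0, 92, 1, -3, 0, 0, -1.568], [0, 92, 1, -3, 0, 0, -1.568], [0, 92, 1, -3, 0, 0, -1.568], [0, 92, 1, -3, 0, 0, -1.568], [0, 92, 1, -3, 0, 0, -1.568], [0, 92, 1, -3, 0, 0, -1.568], [0, 92, 1, -3, 0, 0, -1.568]]}}

```text
time: 10.35
ee_pos: [0.6496, -0.0081, 0.1916]
eef_rot: [[-0.998, 0.062, 0.002], [0.062, 0.998, -0.0], [-0.002, -0.0, -1.0]]
wrist_force: [-0.2, 0.2, 0.3]
grip_width: 0.0005
```

```bash
cat > look.py <<'E'
from h import *
import sys
n=sys.argv[1]
s=env.read_state();print('t',s['time'],'p',s['ee_pos'].round(4),'F',s['wrist_force'].round(2),'g',s['grip_width'],'z',s['eef_rot'][:,2].round(4))
m=env.camera_model('wrist');im=env.read_camera('wrist');cv2.imwrite(f'pics/w{n}.png',im)
u,v=wproj([.646,-.06,.062],m).astype(int)
c=cv2.resize(im[max(0,v-35):v+35,max(0,u-60):u+60],None,fx=6,fy=6,interpolation=cv2.INTER_CUBIC)
cv2.imwrite(f'pics/wc{n}.png',c);print('origin',max(0,u-60),max(0,v-35))
E
python3 look.py 5
python3 - <<'E'
from h import *
go([.650,-.008,.168],down(86.6))
E
```

```text
t 10.35 p [ 0.6496 -0.0081  0.1916] F [-0.21  0.24  0.29] g 0.0004753273666727944 z [ 1.7e-03 -2.0e-04 -1.0e+00]
origin 145 155
shift mm [-0.3  0.1 23.6] rot [-0.0001  0.0018 -0.0023] rows>= 0.4720567909961893
```

View pics/w5.png

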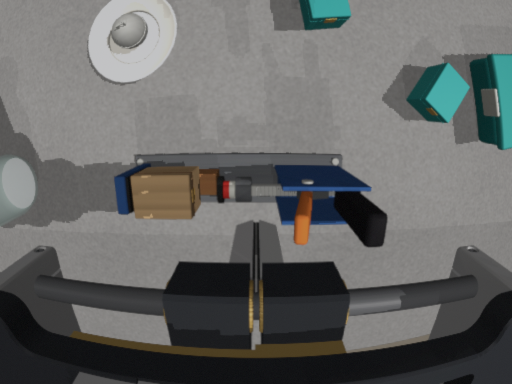

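View pics/wc5.png

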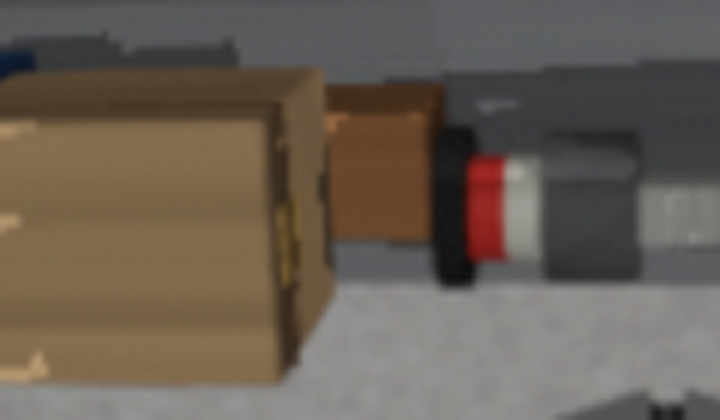

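The side view is clear: red band at crop x 468–505 and white band at 505–545, fully out. The fingers stand in front of the trigger. I lower and then approach.

Emit:
{"method": "play_rows", "body": {"steps": [[0, 0, 0, 12, 0, 0, 0], [0, 0, 0, 23, 0, 0, 0], [0, 0, 0, 23, 0, 0, 0], [0, 0, 3, 23, 0, 0, 0], [0, 0, 6, 23, 0, 0, 0], [0, 0, 8, 23, 0, 0, 0], [0, 0, 10, 23, 0, 0, 0], [0, 0, 12, 23, 0, 0, 0], [0, 0, 12, 23, 0, 0, 0]]}}

```text
time: 11.3
ee_pos: [0.6505, 0.0041, 0.1688]
eef_rot: [[-0.998, 0.061, 0.002], [0.061, 0.998, -0.0], [-0.002, -0.0, -1.0]]
wrist_force: [-0.1, 0.1, -0.7]
grip_width: 0.0005
```

```bash
python3 look.py 6
```

```text
t 11.3 p [0.6505 0.0041 0.1688] F [-0.09  0.08 -0.66] g 0.00045735820635602395 z [ 2.e-03 -3.e-04 -1.e+00]
origin 129 161
```

View pics/w6.png

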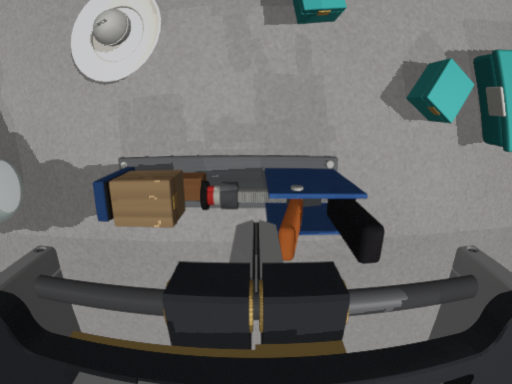

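Emit:
{"method": "play_rows", "body": {"steps": [[0, 0, 4, 0, 0, 0, 0], [0, 0, 8, 0, 0, 0, 0], [0, 0, 12, 0, 0, 0, 0], [0, 0, 16, 0, 0, 0, 0], [0, 0, 19, 0, 0, 0, 0], [0, 0, 22, 0, 0, 0, 0], [0, 0, 22, 0, 0, 0, 0]]}}

```text
time: 12.05
ee_pos: [0.6519, 0.0264, 0.1687]
eef_rot: [[-0.998, 0.061, 0.002], [0.061, 0.998, -0.0], [-0.002, -0.0, -1.0]]
wrist_force: [-0.5, -4.1, 2.9]
grip_width: 0.0003
```

```bash
python3 look.py 7
```

```text
t 12.05 p [0.6519 0.0264 0.1687] F [-0.54 -4.13  2.89] g 0.00027454067632592494 z [ 2.1e-03 -2.0e-04 -1.0e+00]
origin 106 160
```

View pics/w7.png

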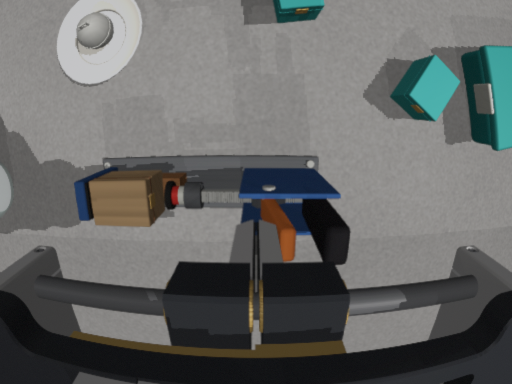

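View pics/wc7.png

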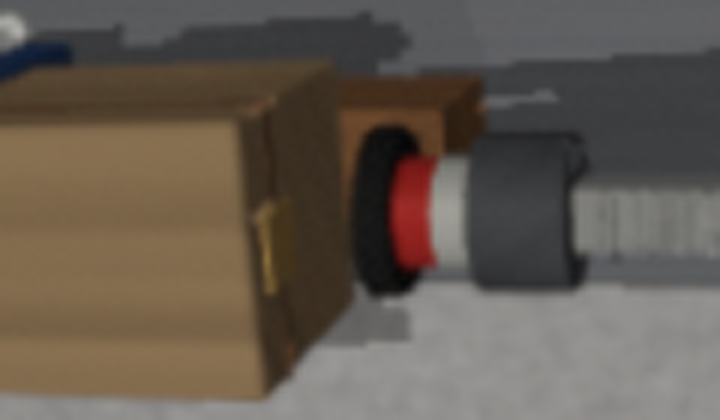

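```bash
cat >> h.py <<'E'
O=np.array([.6435,-.1,0]);_a=np.deg2rad(-3.4);CX=np.array([np.cos(_a),np.sin(_a),0]);CY=np.array([-np.sin(_a),np.cos(_a),0])
def cy_at(uv,z=.062):   # clamp y of pixel on axis plane (clamp x=-r near side ignored) at height z
    o,d=wristray(uv); p=o+d*(z-o[2])/d[2]; return (CX@(p-O))*1e3,(CY@(p-O))*1e3
E
python3 - <<'E'
from h import *
f=lambda x,y:(106+x/6,160+y/6)
for n,p,z in [('pad top front',(383,128),.076),('red start',(392,165),.0695),('red/white',(437,165),.0695),('cup',(470,165),.0695),('cup top front',(475,135),.075),('box top edge near',(237,118),.09),('box top far',(335,65),.09),('box bottom near',(270,398),.04)]:
    print(n,np.round(cy_at(f(*p),z),1))
E
```

```text
pad top front [-17.5  48.1]
red start [-10.2  47.2]
red/white [-10.1  54.5]
cup [-10.1  59.8]
cup top front [-16.1  62.3]
box top edge near [-22.4  30. ]
box top far [-29.9  45.8]
box bottom near [40.8 10.9]
```

Emit:
{"method": "play_rows", "body": {"steps": [[0, 0, -8, 0, 0, 0, 0], [0, 0, -16, 0, 0, 0, 0], [0, 0, -24, 0, 0, 0, 0], [0, 0, -24, 0, 0, 0, 0], [0, 0, -24, 0, 0, 0, 0]]}}

```text
time: 12.6
ee_pos: [0.6504, 0.0022, 0.1687]
eef_rot: [[-0.998, 0.062, 0.002], [0.062, 0.998, 0.0], [-0.002, 0.0, -1.0]]
wrist_force: [0.1, -0.6, 0.7]
grip_width: 0.0003
```

```bash
python3 look.py 8
```

```text
t 12.6 p [0.6504 0.0022 0.1687] F [ 0.14 -0.59  0.69] g 0.0002849825441595589 z [ 2.1e-03  2.0e-04 -1.0e+00]
origin 131 161
```

View pics/wc8.png

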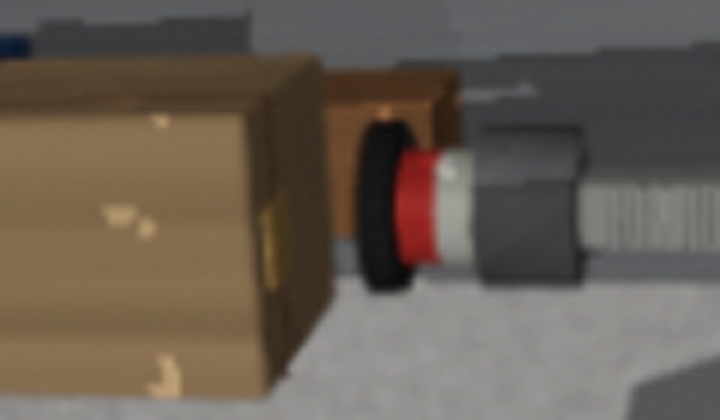

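Calibrated against the box (its end is at clamp y 30), the pad face is at about y 43–44. That leaves ~18 mm to pinning, so a second full stroke is safe.

Emit:
{"method": "play_rows", "body": {"steps": [[0, 0, 4, 0, 0, 0, 0], [0, 0, 8, 0, 0, 0, 0], [0, 0, 12, 0, 0, 0, 0], [0, 0, 16, 0, 0, 0, 0], [0, 0, 20, 0, 0, 0, 0], [0, 0, 24, 0, 0, 0, 0], [0, 0, 24, 0, 0, 0, 0]]}}

```text
time: 13.35
ee_pos: [0.6521, 0.0272, 0.1688]
eef_rot: [[-0.998, 0.06, 0.002], [0.06, 0.998, 0.0], [-0.002, 0.001, -1.0]]
wrist_force: [-0.3, -3.1, 4.0]
grip_width: 0.0003
```

```bash
python3 look.py 9
```

```text
t 13.35 p [0.6521 0.0272 0.1688] F [-0.28 -3.12  4.01] g 0.0002637269178576948 z [ 2.4e-03  4.0e-04 -1.0e+00]
origin 106 160
```

View pics/wc9.png

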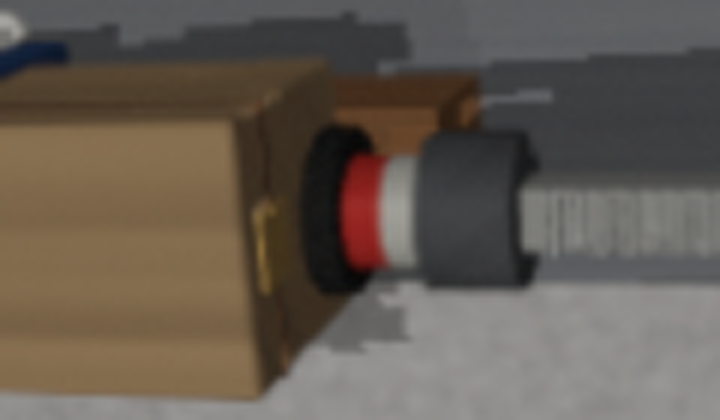

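Emit:
{"method": "play_rows", "body": {"steps": [[0, 0, -8, 0, 0, 0, 0], [0, 0, -16, 0, 0, 0, 0], [0, 0, -25, 0, 0, 0, 0], [0, 0, -25, 0, 0, 0, 0], [0, 0, -25, 0, 0, 0, 0], [0, 0, -20, 0, 0, 0, 0], [0, 0, -15, 0, 0, 0, 0], [0, 0, -11, 0, 0, 0, 0], [0, 0, -8, 0, 0, 0, 0], [0, 0, -5, 0, 0, 0, 0], [0, 0, -5, 0, 0, 0, 0]]}}

```text
time: 14.5
ee_pos: [0.6518, 0.0222, 0.1689]
eef_rot: [[-0.998, 0.06, 0.003], [0.06, 0.998, 0.0], [-0.003, 0.0, -1.0]]
wrist_force: [0.3, -3.6, 2.9]
grip_width: 0.0003
```

```bash
python3 look.py 10
```

```text
t 14.5 p [0.6518 0.0222 0.1689] F [ 0.3  -3.64  2.91] g 0.00029348910451671535 z [ 2.5e-03  2.0e-04 -1.0e+00]
origin 111 160
```

View pics/wc10.png

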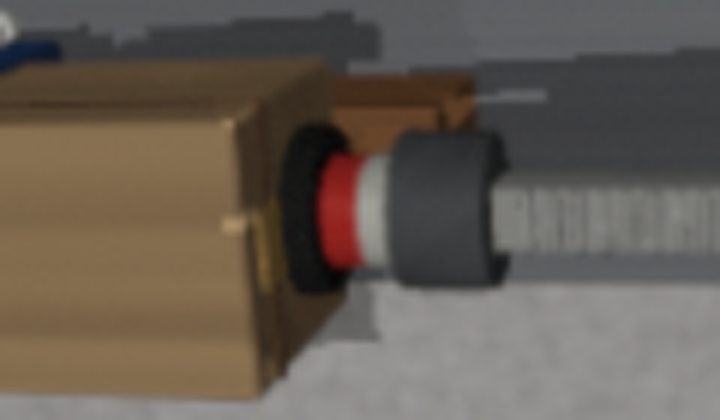

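Pad is about 1 mm from the box and still uncompressed. I finish this stroke.

Emit:
{"method": "play_rows", "body": {"steps": [[0, 0, 2, 0, 0, 0, 0], [0, 0, 4, 0, 0, 0, 0], [0, 0, 5.5, 0, 0, 0, 0], [0, 0, 5.5, 0, 0, 0, 0]]}}

```text
time: 14.95
ee_pos: [0.6521, 0.0272, 0.1689]
eef_rot: [[-0.998, 0.061, 0.003], [0.061, 0.998, -0.0], [-0.003, 0.0, -1.0]]
wrist_force: [0.0, -4.8, 2.9]
grip_width: 0.0004
```

```bash
python3 look.py 11
```

```text
t 14.95 p [0.6521 0.0272 0.1689] F [ 0.04 -4.77  2.87] g 0.00041446576543486733 z [ 2.5e-03 -1.0e-04 -1.0e+00]
origin 106 160
```

View pics/wc11.png

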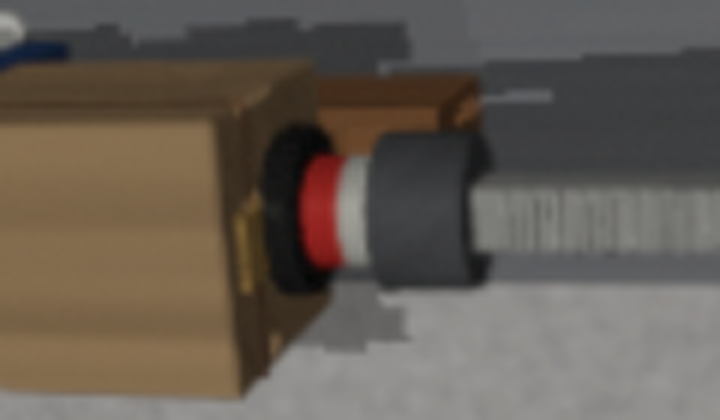

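The pad has contacted the box and pushed it ~3 mm, leaving about 2 mm to the anvil. Next comes the final stroke, crept in steps.

Emit:
{"method": "play_rows", "body": {"steps": [[0, 0, -8, 0, 0, 0, 0], [0, 0, -16, 0, 0, 0, 0], [0, 0, -25, 0, 0, 0, 0], [0, 0, -25, 0, 0, 0, 0], [0, 0, -25, 0, 0, 0, 0], [0, 0, -20, 0, 0, 0, 0], [0, 0, -17, 0, 0, 0, 0], [0, 0, -14, 0, 0, 0, 0], [0, 0, -12, 0, 0, 0, 0], [0, 0, -12, 0, 0, 0, 0]]}}

```text
time: 16.0
ee_pos: [0.6515, 0.0154, 0.169]
eef_rot: [[-0.998, 0.06, 0.003], [0.06, 0.998, -0.0], [-0.003, -0.0, -1.0]]
wrist_force: [0.5, -2.9, 2.1]
grip_width: 0.0003
```

```bash
python3 look.py 12
```

```text
t 16.0 p [0.6515 0.0154 0.169 ] F [ 0.51 -2.89  2.09] g 0.00031951042773620237 z [ 2.8e-03 -2.0e-04 -1.0e+00]
origin 117 160
```

View pics/wc12.png

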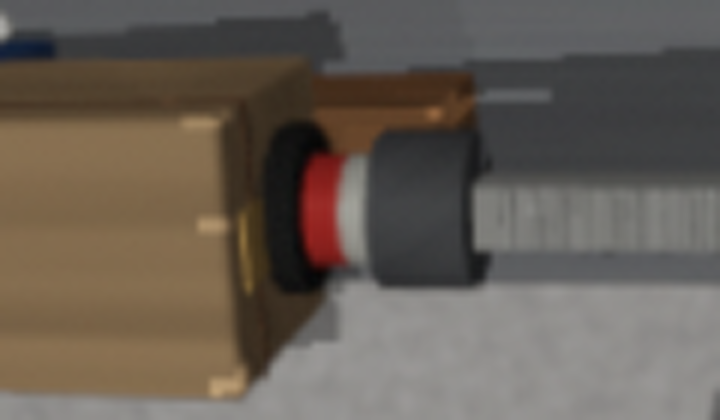

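Emit:
{"method": "play_rows", "body": {"steps": [[0, 0, 2, 0, 0, 0, 0], [0, 0, 4, 0, 0, 0, 0], [0, 0, 5, 0, 0, 0, 0], [0, 0, 5, 0, 0, 0, 0]]}}

```text
time: 16.45
ee_pos: [0.6518, 0.0199, 0.1691]
eef_rot: [[-0.998, 0.061, 0.003], [0.061, 0.998, -0.001], [-0.003, -0.0, -1.0]]
wrist_force: [-1.0, -6.2, 4.9]
grip_width: 0.0007
```

```bash
python3 look.py 13
```

```text
t 16.45 p [0.6518 0.0199 0.1691] F [-0.99 -6.24  4.85] g 0.0006847372382967041 z [ 2.8e-03 -6.0e-04 -1.0e+00]
origin 113 160
```

View pics/wc13.png

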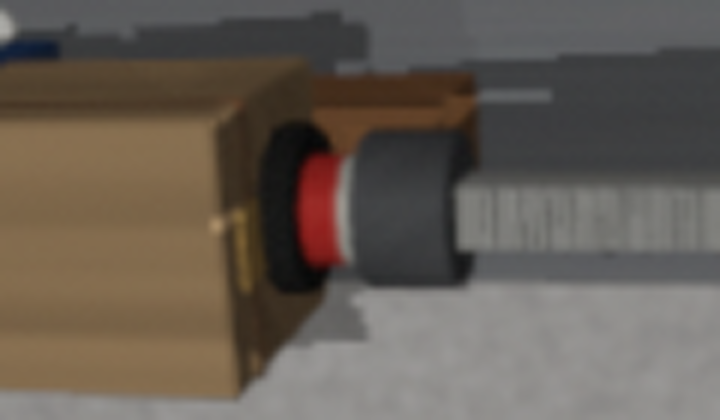

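White stem has shrunk from ~35 to ~15 crop px, so the pad is pressed roughly 3 mm and the force is rising. About 2–3 mm remain.

Emit:
{"method": "play_rows", "body": {"steps": [[0, 0, 1.5, 0, 0, 0, 0], [0, 0, 3, 0, 0, 0, 0], [0, 0, 3, 0, 0, 0, 0], [0, 0, 3, 0, 0, 0, 0]]}}

```text
time: 16.9
ee_pos: [0.652, 0.0221, 0.1692]
eef_rot: [[-0.998, 0.062, 0.003], [0.062, 0.998, -0.001], [-0.003, -0.001, -1.0]]
wrist_force: [-0.6, -6.4, 4.6]
grip_width: 0.0002
```

```bash
python3 look.py 14
```

```text
t 16.9 p [0.652  0.0221 0.1692] F [-0.61 -6.42  4.58] g 0.00022242568920088852 z [ 0.0028 -0.0014 -1.    ]
origin 111 160
```

View pics/wc14.png

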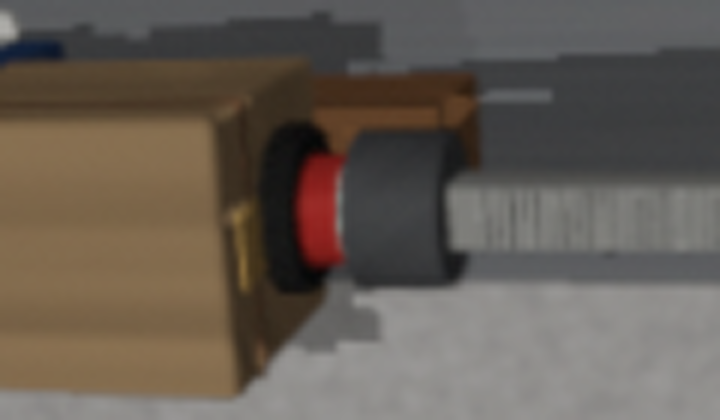

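About 5 mm pressed, with only a sliver of white left. One small nudge, then a hold to check it is steady.

Emit:
{"method": "play_rows", "body": {"steps": [[0, 0, 1.2, 0, 0, 0, 0], [0, 0, 1.8, 0, 0, 0, 0], [0, 0, 1.8, 0, 0, 0, 0], [0, 0, 1.8, 0, 0, 0, 0], [0, 0, 1.8, 0, 0, 0, 0], [0, 0, 1.8, 0, 0, 0, 0], [0, 0, 1.8, 0, 0, 0, 0]]}}

```text
time: 17.65
ee_pos: [0.652, 0.0229, 0.1692]
eef_rot: [[-0.998, 0.062, 0.003], [0.062, 0.998, -0.002], [-0.003, -0.002, -1.0]]
wrist_force: [-1.7, -6.9, 4.2]
grip_width: 0.0004
```

```bash
python3 look.py 15
python3 - <<'E'
from h import *
im=env.read_camera('scene');cv2.imwrite('pics/s15.png',cv2.resize(im[175:300,225:355],None,fx=5,fy=4.6,interpolation=cv2.INTER_CUBIC))
for t in ['teabox','pad_face','seat']: print(t,[(round(x['conf'],2),np.round(x['at'],3).tolist()) for x in env.mark_of(t,'scene')[:4]])
s=env.read_state();print(s['time'],s['ee_pos'].round(4),s['wrist_force'].round(2))
E
```

```text
t 17.65 p [0.652  0.0229 0.1692] F [-1.68 -6.93  4.22] g 0.0003504584109324531 z [ 0.0025 -0.0023 -1.    ]
origin 110 160
teabox [(0.74, [0.343, 0.166, 0.0]), (0.64, [0.641, -0.105, 0.04]), (0.64, [0.441, 0.081, -0.001]), (0.63, [0.549, 0.22, 0.002])]
pad_face [(0.65, [0.542, 0.389, -0.002])]
seat [(0.66, [0.641, -0.105, 0.041]), (0.51, [0.649, -0.102, -0.001])]
17.9 [0.652  0.0229 0.1692] [-0.74 -8.24  4.9 ]
```

View pics/wc15.png

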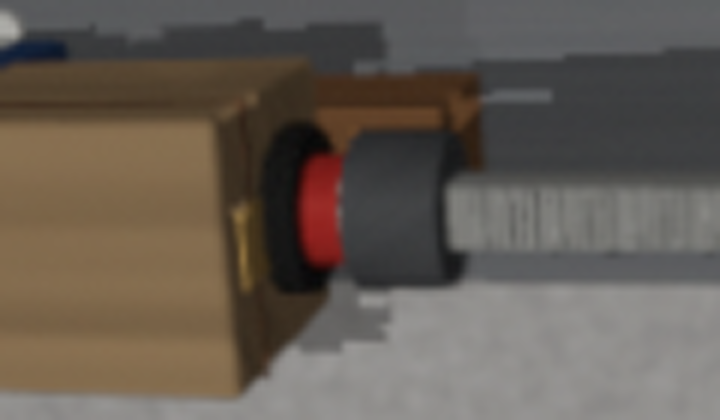

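View pics/s15.png

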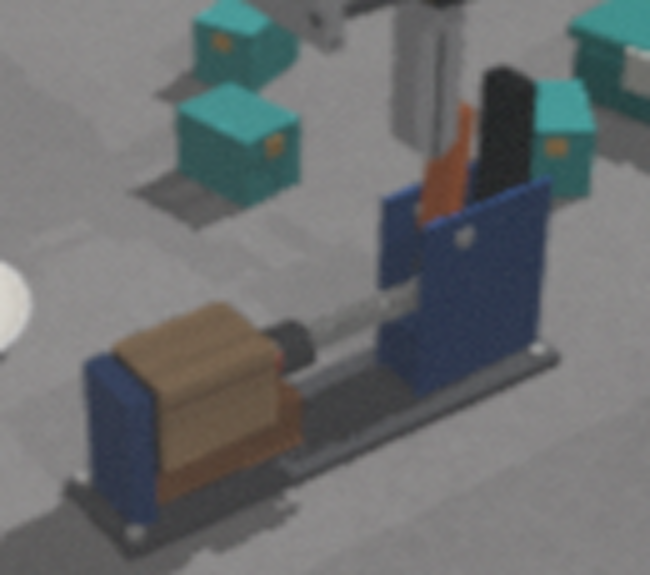

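The white is down to a sliver, the red is fully visible, the box is against the fixed jaw and the readings are steady. Handing in.

Run:
```python
from rig import env
print(env.finish_job())
s=env.read_state();print(s['time'],s['ee_pos'].round(4),s['wrist_force'].round(2))
```

```text
the job is handed in; nothing more can be done
None
the job is handed in; nothing more can be done
```

I set the wooden tea box upright and lengthwise on the clamp's rest, let go of it, and pumped the orange trigger four strokes with closed fingers. I handed in at about 18 s with the trigger still squeezed; no verdict is given.

- **Pad:** in the last wrist picture only a sliver of white stem is left and the red half shows fully, so I read the pad as pressed in about 5.5 mm. That is a reading from the picture, not the joint value.
- **Box:** it was found at (0.641, -0.105, 0.040), the same as the seat found in that picture (0.641, -0.105, 0.041). It looks upright and against the fixed jaw.
- **Trigger:** the wrist force along the push was 7 to 8 N, with the tool position steady over the last readings.
- **Other things:** I touched none of the saucer, infuser, carafe or lunch box. I did not measure their positions again at the end.
- **Check that failed:** the last pad_face lookup in the scene picture returned the lunch box instead, so I ignored it and relied on the wrist picture.

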